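# Ready the table-football corner: lean the score slate, tip in the balls

## Task

The score slate was left standing in the ball box. Lift it out and lean it back at a slant against the felt front of the wooden rest, centred and square, its lower edge on the counter a few centimetres in front of the rest; set it down without letting it drop, and let go. Then tip the four balls out of the carrier into the empty ball box and set the carrier back down upright on the counter, leaving everything else alone.

Things in the scene. Friction and masses are not known exactly. Their poses are not given: they have to be found in the camera images.
- slate: score slate: slab 170 mm wide (y), 150 tall (z), 10 thick (x), 0.2 to 0.4 kg, black faces in a pale wood frame, both faces alike. Origin: middle of its lower 170 mm edge. At the start it stands upright in two grooves across the middle of the ball box (play 1.5 mm in x, 10 in y), on the box floor, its top 76 mm above the rim; lifts straight up.
- rest: slate rest: dark wood stand fixed to the counter: upright board 160 mm wide (y), 80 high, 18 thick, foot and two brackets behind it, 88 mm deep in all. Origin: on the counter at the middle of the blue felt front face (plane x = 0); -x points out of the felt, roughly to the robot, and the slate leans on that side; z up.
- ball_box: ball box: open dark wood box fixed to the counter, outside 150 (x) x 202 (y) x 80 mm high, walls and floor 6 mm, blue felt floor. Origin: centre of its underside, z up. On each end wall (at +-y) two ribs, 20 mm long, reaching 60 mm high, form the 13 mm upright groove at x = 0 that holds the slate.
- carrier: ball carrier: loose plywood tray, 0.2 to 0.32 kg, 66 (x) x 162 (y) x 105 mm high. Origin: centre of underside. Inside 54 x 150, floor 5 thick, ends 40 high, back (+x) 35; on -x (roughly to the robot) only a red lip 3 mm over the floor: tipped over 35 degrees that way, balls roll out. Fixed red handle bar along y, 16 wide, 20 tall, its middle 95 mm above the origin.
- ball1_center (a point): centre of a yellow table-football ball, 36 mm in diameter, 25 g, at the start in the carrier
- ball2_center (a point): centre of a white table-football ball, 36 mm in diameter, 25 g, at the start in the carrier
- ball3_center (a point): centre of an orange table-football ball, 36 mm in diameter, 25 g, at the start in the carrier
- ball4_center (a point): centre of a white table-football ball, 36 mm in diameter, 25 g, at the start in the carrier
- mug: bystander, to be left alone: blue ceramic mug, 80 mm across, 90 mm high, handle at its side; origin at the centre of its underside
- drink: bystander, to be left alone: green bottle, 60 mm across, 170 mm high; origin at the centre of its underside
- chalk: bystander, to be left alone: blue block of cue chalks, 60 x 30 x 22 mm high; origin at the centre of its underside
- handset: bystander, to be left alone: black remote control lying flat, 150 x 45 x 18 mm; origin at the centre of its underside
- coasters: bystander, to be left alone: round stack of cork coasters, 96 mm across, 24 mm high; origin at the centre of its underside

How it is judged:
By the outcome, as a careful person would: the job done as asked, in the order asked, and still so for the second after the job is handed in, with the robot touching nothing.
It also fails if it takes over 72 s, if anything falls off the work surface, if the arm or the gripper's body presses on something with over 40 N, if the wrist force passes 120 N, or if a joint passes its speed limit or range.

## Robot

A 6-joint arm with a two-finger parallel gripper is mounted at the origin on the work surface. World frame = base frame: x ahead of the robot, y to its left, z up, the work surface at z = 0. Lengths are in m, angles in rad, forces in N, time in s.
With the tool pointing down it reaches from about 0.35 to 0.85 m from the base axis. Payload 8.1 kg.
Tool frame: the origin (TCP) lies on the centre line of the jaws, within the pads' length; the fingertips stand 17 mm ahead of it and the grasp point (between the pads) lies 2 mm behind it; z points along the fingers, y is the line along which they close (so a half turn about z gives the same grasp; the last joint's range is limited). The gripper opens to 93 mm and grips with 3 to 60 N. Pads are 15 mm wide; open, the fingers measure 128 mm over their backs; the gripper's body (75 mm by 188 mm) begins 65 mm behind the grasp point.
Start: joints at [-1.326, 0.13, 1.488, -0, 1.523, -0.085], TCP at [0.194, -0.568, 0.208] pointing down, gripper open.
Joint ranges: [-2.96, 2.96], [-0.89, 2.26], [0.02, 2.5], [-1.34, 4.48], [0, 2.73], [-2.66, 2.66]. Speed limits (rad/s): [2.39, 2.39, 2.79, 3.14, 3.14, 3.14].

## Interface

Orientations are given as a 3x3 rotation matrix whose columns are the frame's x, y, z axes.
In Python, from rig import bot gives the robot as it stands.
- The arm moves only by the tool drive_tool, never from a script. Its argument "series" is text: rows parted by semicolons, each of 6 numbers parted by spaces: the shift along the tool's x, y, z each as a share of 0.15 m, from -1 to 1, then the turn, a rotation vector about the tool's x, y, z each as a share of 45 degrees, from -1 to 1. In form: dx dy dz rx ry rz; .... A call has 1 to 5 rows; each row is the pose to reach, as a shift and turn from the pose commanded when the call began, along the tool's axes at that moment; what a row does not reach only later rows make up. A row lasts 1/12 s, in which the tool goes at most 41.7 mm and 7.16 degrees, less where a joint would pass 70% of its speed; a pose out of reach is approached as far as the arm can. A call with a number of a shift or a turn outside -1 to 1 is refused whole. A call with a gripper value outside its range is refused whole. "grip" is the opening, from -1 (shut) to 1 (fully open), set as the call begins (left out, the last holds). The fingers move at their own pace and stop on an object; "squeeze" is the grip in N (left out, the last holds). Time passes only in rows, so rows that repeat a pose let the fingers close. It gives the time, the measured TCP pose, the force, the opening and the grip force at its end, in the units of the state.
- bot.observe(): the state, without advancing time (a new reading comes with each control period).
- bot.read_camera(name): name is "side" or "top"; returns a dict with "color" (420x560x3 uint8, blue, green, red), "mtx" (3x3 intrinsics, pixels), "pose" (4x4, takes a point from camera to world coordinates). Camera axes: x right, y down, z forward; pixel columns grow to the right and rows downward; lengths in m; the calibration is good to about 2 mm. A picture is of the moment at which its call begins. There is no depth.
- bot.sign_off(): hands the job in; it is judged then, once.
The state is a dict: "t": time; "q": joint angles; "joint_vel": joint speeds; "joint_efforts": joint torques, N m; "eef_pos": TCP position; "tcp_rot": TCP orientation; "contact_force": force on the tool from outside, world axes, zero at the start; "torque": the same for the moment, N m; "opening": finger opening in m; "grasp_force": force on a finger pad.
Only numpy, scipy, OpenCV 4.12 (cv2) and the standard library are available. Lean on these libraries where they do the work, as an engineer would, in place of code of your own. Each camera call takes 0.05 s, during which the arm holds its last target. There are 200 camera calls.

## Working session

There is one attempt and no reset: what is moved stays moved. The work goes in short steps, Python scripts to look and compute and a tool call to move; the robot and the scene stay as the last step left them, time stands still between calls to the robot, and variables do not carry over. Pictures are saved under pics/ and viewed, at most 10 in all, crops included, and the job is handed in when it is done.

Besides the shell and the picture viewer there is one more tool, called after ">>>" by a JSON object that holds its "api" and its "payload", one argument or row to a line. drive_tool: Moves the arm, as the interface text tells. Shift numbers are shares of 0.15 m and turn numbers shares of 45 degrees, none past 1 either way. Its arguments: {"type":"object","properties":{"series":{"type":"string"},"grip":{"type":"number"},"squeeze":{"type":"number"}},"required":["series"]}

```bash
ls; mkdir -p pics; python3 - <<'E'
from rig import bot
import cv2,numpy as np
np.set_printoptions(precision=4,suppress=True)
s=bot.observe();print(s)
for n in("side","top"):
    r=bot.read_camera(n);cv2.imwrite(f"pics/{n}0.png",r["color"]);print(n,r["mtx"],r["pose"]);np.savez(f"cam_{n}.npz",K=r["mtx"],T=r["pose"])
E
```

```text
pics
{'t': 0.0, 'q': array([-1.3264,  0.1312,  1.4893,  0.    ,  1.523 , -0.0854]), 'joint_vel': array([-0.001 ,  0.    , -0.0007, -0.0015, -0.0011, -0.0013]), 'joint_efforts': array([  0.0011, -55.9829, -49.1761,   0.077 ,   0.0352,  -0.0002]), 'eef_pos': array([ 0.1942, -0.5671,  0.2072]), 'tcp_rot': array([[ 0.9461,  0.3239, -0.0004],
       [ 0.3239, -0.9461,  0.0018],
       [ 0.0002, -0.0019, -1.    ]]), 'contact_force': array([ 0.1144, -0.7101, -0.0597]), 'torque': array([ 0.0638,  0.0075, -0.0193]), 'grasp_force': 0.0, 'opening': 0.0933549865094731}
side [[449.5695   0.     278.9212]
 [  0.     449.5695 216.2865]
 [  0.       0.       1.    ]] [[-0.8761 -0.3424  0.3395  0.1656]
 [-0.4821  0.6089 -0.6299  0.7057]
 [ 0.009  -0.7156 -0.6985  0.8828]
 [ 0.      0.      0.      1.    ]]
top [[462.4876   0.     279.1281]
 [  0.     462.4876 212.1686]
 [  0.       0.       1.    ]] [[ 0.027  -0.9835  0.1789  0.3584]
 [-0.9996 -0.0257  0.0096 -0.0735]
 [-0.0048 -0.179  -0.9838  1.1069]
 [ 0.      0.      0.      1.    ]]
```

View pics/side0.png

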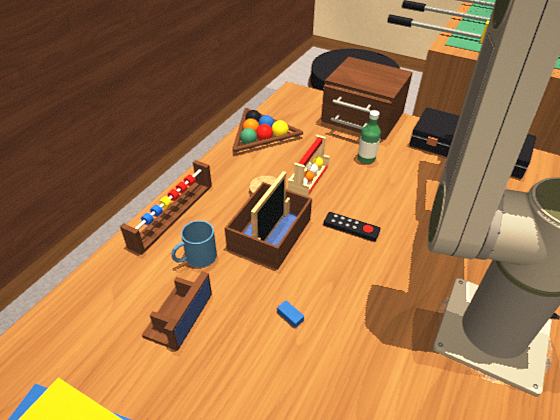

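View pics/top0.png

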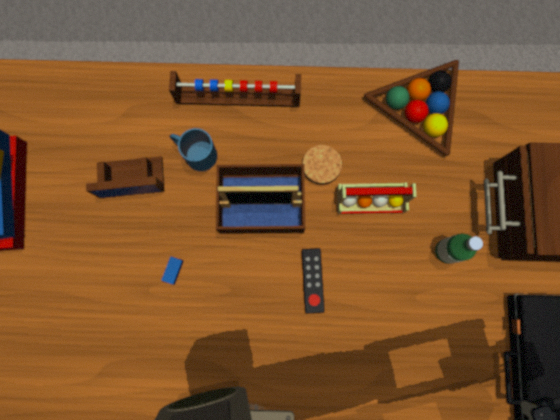

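The side view shows the box at about (270,225), carrier (312,165), rest (180,310), mug (197,245) and chalk (290,313). The top view shows the rest at (125,178), box (260,200), carrier (375,198), coasters (322,163), handset (313,280) and bottle (455,248). Next I'll take enlarged crops to pick corners.

```bash
python3 - <<'E'
import cv2,numpy as np
def crop(im,x0,y0,w,h,s):
    c=cv2.resize(im[y0:y0+h,x0:x0+w],None,fx=s,fy=s,interpolation=cv2.INTER_CUBIC)
    c=cv2.convertScaleAbs(c,alpha=1.5,beta=15)
    for i in range(0,w,10):
        cv2.line(c,(i*s,0),(i*s,6 if (x0+i)%50 else 14),(255,255,255),1)
        if (x0+i)%20==0: cv2.putText(c,str(x0+i),(i*s,20),0,.35,(255,255,255),1)
    for j in range(0,h,10):
        cv2.line(c,(0,j*s),(6,j*s),(255,255,255),1)
        if (y0+j)%20==0: cv2.putText(c,str(y0+j),(8,j*s+4),0,.35,(255,255,255),1)
    return c
t=cv2.imread("pics/top0.png");s=cv2.imread("pics/side0.png")
o=np.zeros((600,800,3),np.uint8)
a=crop(t,210,150,110,90,4);o[:360,:440]=a
a=crop(t,330,170,90,60,4);o[:240,440:]=a
a=crop(t,80,150,90,50,4);o[400:,:360]=a
a=crop(s,140,260,80,85,4);o[260:,460:780]=a
cv2.imwrite("pics/m1.png",o)
o=np.zeros((600,800,3),np.uint8)
a=crop(s,220,170,100,100,5);o[:500,:500]=a
a=crop(s,285,130,50,70,6);o[:420,500:]=a
cv2.imwrite("pics/m2.png",o)
E
```

```text
(no output)
```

View pics/m1.png

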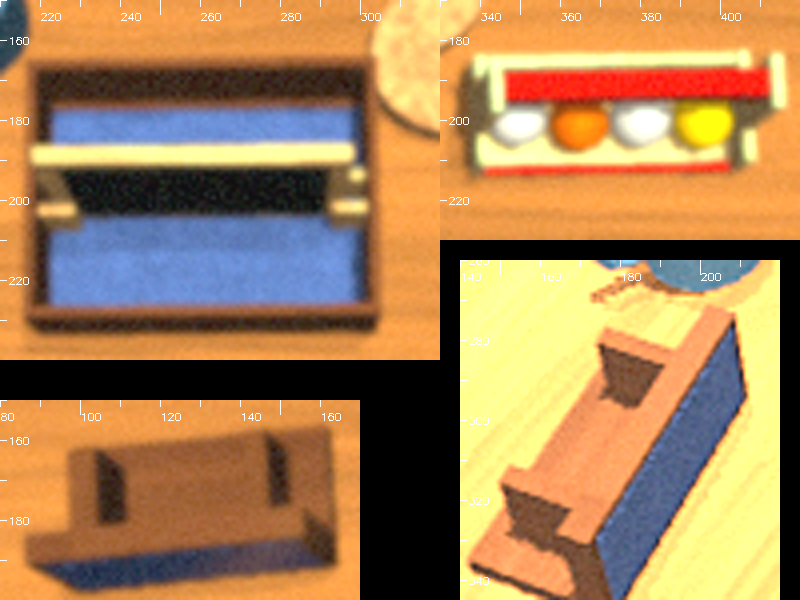

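View pics/m2.png

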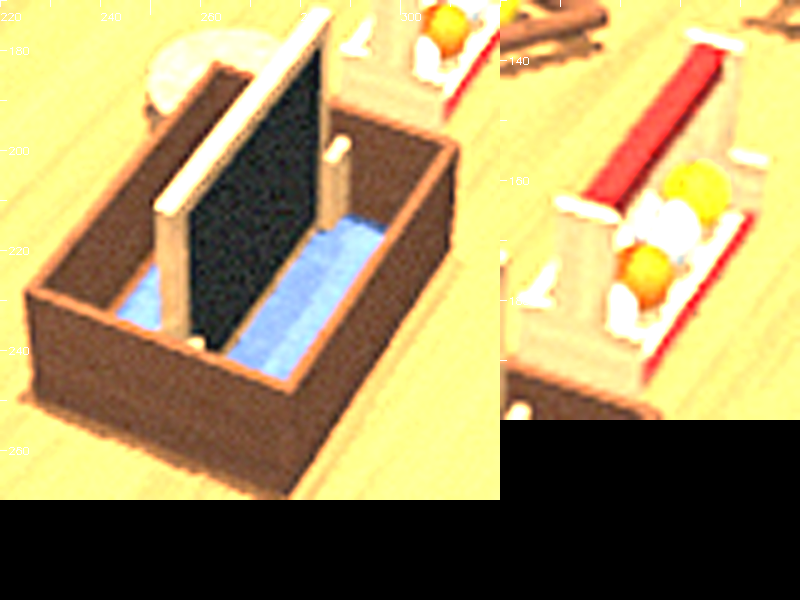

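```bash
cat > fit.py <<'E'
import numpy as np
from scipy.optimize import least_squares
C={n:(lambda d:(d["K"],d["T"]))(np.load(f"cam_{n}.npz")) for n in("side","top")}
def proj(n,P):
    K,T=C[n];p=(np.atleast_2d(P)-T[:3,3])@T[:3,:3]@K.T
    return p[:,:2]/p[:,2:]
def ray(n,uv,z):
    K,T=C[n];d=T[:3,:3]@np.linalg.solve(K,[uv[0],uv[1],1]);o=T[:3,3]
    return o+d*(z-o[2])/d[2]
def place(v,P):
    c,s=np.cos(v[2]),np.sin(v[2]);P=np.atleast_2d(P).astype(float)
    return P@np.array([[c,s,0],[-s,c,0],[0,0,1]])+[v[0],v[1],v[3] if len(v)>3 else 0]
def fit(obs,x0=(.6,0,0)):
    # obs: (cam, model point, pixel); nan in pixel = unused
    def f(v):
        r=[proj(n,place(v,m))[0]-np.array(u) for n,m,u in obs]
        return np.nan_to_num(np.ravel(r))
    r=least_squares(f,x0,loss="soft_l1");return r.x,f(r.x).reshape(-1,2)
E
cat > f1.py <<'E'
from fit import *
np.set_printoptions(precision=4,suppress=True)
N=np.nan
X,Y=.075,.101
o=-.4
def q(a): return [(n,m,(u[0]+o,u[1]+o)) for n,m,u in a]
box=q([("top",(X,Y,.08),(217,165)),("top",(X,-Y,.08),(304,164.3)),("top",(-X,Y,.08),(217,228.7)),("top",(-X,-Y,.08),(304.5,228.5)),
("side",(X,Y,.08),(225.6,228)),("side",(-X,Y,.08),(278.6,247.6)),("side",(-X,-Y,.08),(311.6,199)),("side",(X,-Y,.08),(264,183)),("side",(-X,Y,0),(277.4,269.4)),("side",(-X,-Y,0),(310.4,221))])
sl=q([("top",(.005,.085,.156),(218,186.5)),("top",(-.005,.085,.156),(218,191.5)),("top",(.005,-.085,.156),(298.5,186.3)),("top",(-.005,-.085,.156),(298.5,191.3)),
("side",(.005,.085,.156),(250.6,210.6)),("side",(.005,-.085,.156),(282,171.6)),("side",(-.005,.085,.156),(257.6,213)),("side",(-.005,-.085,.156),(286.4,173.6))])
rest=q([("top",(0,.08,.08),(87,190.5)),("top",(0,-.08,.08),(157.5,185)),("top",(0,.08,0),(100,197.5)),("top",(0,-.08,0),(163.7,191.2)),
("side",(0,-.08,.08),(208.75,273.75)),("side",(0,.08,.08),(174.5,330)),("side",(0,-.08,0),(211.5,294.5))])
car=q([("top",(-.033,.075,.008),(340,211.7)),("top",(-.033,-.075,.008),(402.5,211.7)),("top",(0,.081,.105),(341.7,N)),("top",(0,-.081,.105),(416.2,N)),
("top",(.008,0,.105),(N,187)),("side",(0,.081,.105),(299.5,164.6)),("side",(0,-.081,.105),(321,136.4)),("side",(-.033,.081,.008),(309.2,193.3)),("side",(-.033,-.081,.008),(327,165.8))])
for n,b in dict(box=box,slate=sl,rest=rest,car=car).items():
    v,r=fit(b);print(n,v,"\n",r.round(1).tolist())
for n,u,z in(("mug",(197,146),.09),("coasters",(322,163),.024),("chalk",(173,270),.022),("bottle",(476,242),.17)):print(n,ray("top",u,z))
E
python3 f1.py
```

```text
box [ 0.5823 -0.0192  0.0302] 
 [[-0.3, -0.7], [0.5, -0.4], [-1.7, 0.1], [0.9, -0.1], [-0.8, 0.2], [-0.1, 1.5], [1.4, -0.3], [-0.4, -1.1], [0.8, 0.9], [0.9, -1.0]]
slate [ 0.5814 -0.0177  0.0351] 
 [[-0.1, 0.2], [-0.2, -0.2], [-0.2, -0.4], [-0.1, -0.7], [1.0, 1.1], [1.9, -0.3], [-2.3, 0.0], [1.0, -1.2]]
rest [0.595  0.2985 0.1342] 
 [[-0.4, 0.2], [-0.9, -1.7], [0.2, 0.5], [1.6, -0.0], [0.6, -0.7], [-1.9, 1.1], [1.2, -0.4]]
car [ 0.5978 -0.2831  0.0461] 
 [[0.4, 1.1], [0.1, -0.1], [0.8, 0.0], [-0.7, 0.0], [0.0, -0.8], [-0.4, 1.1], [0.1, -0.1], [-1.2, 1.8], [1.5, -1.0]]
mug [0.6927 0.1291 0.09  ]
coasters [ 0.6791 -0.1637  0.024 ]
chalk [0.412  0.1809 0.022 ]
bottle [ 0.4775 -0.4658  0.17  ]
```

```bash
cat > mv.py <<'E'
import numpy as np
from scipy.spatial.transform import Rotation as Ro
from rig import bot
def pose(x,y,z,yaw,tilt=0,s=0):
    R=(Ro.from_euler("z",yaw)*Ro.from_euler("y",tilt,degrees=True)).as_matrix()
    return np.array([x,y,z])+s*R[:,2], np.c_[R[:,1],R[:,0],-R[:,2]]
def plan(targets):
    "targets: list of (p,R,ncalls); prints relative rows call by call"
    s=bot.observe();p,R=s["eef_pos"],s["tcp_rot"]
    print("t",s["t"],"tcp",p.round(4),"q",s["q"].round(3),"F",s["contact_force"].round(2),"open",s["opening"].round(4),s["grasp_force"])
    for P,Q,n in targets:
        w=Ro.from_matrix(R.T@Q).as_rotvec()
        for k in range(n):
            R1=R@Ro.from_rotvec(w/n).as_matrix();d=R.T@(P-p)/(n-k)
            print((d/.15).round(3),(np.degrees(w/n)/45).round(3), "rows",max(np.linalg.norm(d)/.0417,np.linalg.norm(np.degrees(w/n))/7.16).round(1))
            p=p+R@d;R=R1
        print("--",P.round(4))
E
python3 - <<'E'
from mv import *
a=pose(.5815,-.0182,.006,.033,0,.25)
plan([(*a,6),(*pose(.5815,-.0182,.006,.033,0,.126),2)])
E
```

```text
Traceback (most recent call last):
  File "mv.py", line 10, in plan
    print("t",s["t"],"tcp",p.round(4),"q",s["q"].round(3),"F",s["contact_force"].round(2),"open",s["opening"].round(4),s["grasp_force"])
                                                                                                 ^^^^^^^^^^^^^^^^^^
AttributeError: 'float' object has no attribute 'round'
```

```bash
sed -i 's/s\["opening"\].round(4)/round(s["opening"],4)/' mv.py
python3 - <<'E'
from mv import *
a=pose(.5815,-.0182,.006,.033,0,.25)
plan([(*a,6),(*pose(.5815,-.0182,.006,.033,0,.126),2)])
E
```

```text
t 0.1 tcp [ 0.1942 -0.5671  0.2073] q [-1.326  0.131  1.489 -0.     1.523 -0.085] F [-0.86 -0.36 -0.67] open 0.0932 0.0
[ 0.605 -0.438 -0.053] [-0.   -0.   -0.27] rows 2.7
[ 0.683 -0.301 -0.054] [-0.   -0.   -0.27] rows 2.7
[ 0.731 -0.15  -0.054] [-0.   -0.   -0.27] rows 2.7
[ 0.746  0.008 -0.054] [-0.   -0.   -0.27] rows 2.7
[ 0.728  0.165 -0.054] [-0.   -0.   -0.27] rows 2.7
[ 0.677  0.315 -0.054] [-0.   -0.   -0.27] rows 2.7
-- [ 0.5815 -0.0182  0.256 ]
[0.    0.    0.413] [ 0. -0.  0.] rows 1.5
[0.    0.    0.413] [ 0. -0.  0.] rows 1.5
-- [ 0.5815 -0.0182  0.132 ]
```

>>> {"api": "drive_tool", "payload": {
  "series": "0.605 -0.438 -0.053 0 0 -0.27; 0.605 -0.438 -0.053 0 0 -0.27; 0.605 -0.438 -0.053 0 0 -0.27",
  "grip": 0.2
}}

```text
t: 0.35
eef_pos: [0.2598, -0.4738, 0.2154]
tcp_rot: [[0.854, 0.52, 0.0], [0.52, -0.854, 0.002], [0.001, -0.002, -1.0]]
contact_force: [0.0, 1.5, 0.5]
opening: 0.0773
grasp_force: 0.0
```

>>> {"api": "drive_tool", "payload": {
  "series": "0.683 -0.301 -0.054 0 0 -0.27; 0.683 -0.301 -0.054 0 0 -0.27; 0.683 -0.301 -0.054 0 0 -0.27"
}}

```text
t: 0.6
eef_pos: [0.3247, -0.3818, 0.2241]
tcp_rot: [[0.725, 0.689, 0.0], [0.689, -0.725, 0.001], [0.001, -0.001, -1.0]]
contact_force: [-0.0, 0.4, -0.8]
opening: 0.0583
grasp_force: 0.0
```

>>> {"api": "drive_tool", "payload": {
  "series": "0.731 -0.15 -0.054 0 0 -0.27; 0.731 -0.15 -0.054 0 0 -0.27; 0.731 -0.15 -0.054 0 0 -0.27"
}}

```text
t: 0.85
eef_pos: [0.3891, -0.2903, 0.2324]
tcp_rot: [[0.563, 0.826, 0.0], [0.826, -0.563, 0.001], [0.001, -0.0, -1.0]]
contact_force: [-0.0, 0.8, 0.1]
opening: 0.0557
grasp_force: 0.0
```

>>> {"api": "drive_tool", "payload": {
  "series": "0.746 0.008 -0.054 0 0 -0.27; 0.746 0.008 -0.054 0 0 -0.27; 0.746 0.008 -0.054 0 0 -0.27"
}}

```text
t: 1.1
eef_pos: [0.4537, -0.1989, 0.2405]
tcp_rot: [[0.376, 0.926, 0.0], [0.926, -0.376, 0.001], [0.001, -0.0, -1.0]]
contact_force: [-0.0, -1.1, 0.1]
opening: 0.056
grasp_force: 0.0
```

>>> {"api": "drive_tool", "payload": {
  "series": "0.728 0.165 -0.054 0 0 -0.27; 0.728 0.165 -0.054 0 0 -0.27; 0.728 0.165 -0.054 0 0 -0.27"
}}

```text
t: 1.35
eef_pos: [0.5184, -0.1073, 0.2485]
tcp_rot: [[0.173, 0.985, 0.0], [0.985, -0.173, 0.001], [0.001, -0.0, -1.0]]
contact_force: [-0.4, 0.1, -0.4]
opening: 0.0558
grasp_force: 0.0
```

>>> {"api": "drive_tool", "payload": {
  "series": "0.677 0.315 -0.054 0 0 -0.27; 0.677 0.315 -0.054 0 0 -0.27; 0.677 0.315 -0.054 0 0 -0.27; 0.677 0.315 -0.054 0 0 -0.27; 0.677 0.315 -0.054 0 0 -0.27"
}}

```text
t: 1.77
eef_pos: [0.5821, -0.0174, 0.2559]
tcp_rot: [[-0.034, 0.999, -0.001], [0.999, 0.034, 0.0], [0.0, -0.001, -1.0]]
contact_force: [-0.4, -0.4, 0.3]
opening: 0.0558
grasp_force: 0.0
```

>>> {"api": "drive_tool", "payload": {
  "series": "0 0 0.2 0 0 0; 0 0 0.4 0 0 0; 0 0 0.6 0 0 0; 0 0 0.75 0 0 0; 0 0 0.82 0 0 0"
}}

```text
t: 2.18
eef_pos: [0.5788, -0.02, 0.1293]
tcp_rot: [[-0.03, 1.0, -0.006], [1.0, 0.03, 0.0], [0.001, -0.006, -1.0]]
contact_force: [-0.2, -0.6, -1.3]
opening: 0.0561
grasp_force: 0.0
```

>>> {"api": "drive_tool", "payload": {
  "series": "0 0 0 0 0 0; 0 0 0 0 0 0; 0 0 0 0 0 0; 0 0 0 0 0 0; 0 0 0 0 0 0",
  "grip": -1,
  "squeeze": 20
}}

```text
t: 2.6
eef_pos: [0.5832, -0.0192, 0.1357]
tcp_rot: [[-0.031, 1.0, 0.003], [1.0, 0.031, -0.0], [-0.001, 0.003, -1.0]]
contact_force: [-0.1, -0.0, -0.1]
opening: 0.0272
grasp_force: 0.0
```

>>> {"api": "drive_tool", "payload": {
  "series": "0 0 0 0 0 0; 0 0 0 0 0 0; 0 0 0 0 0 0; 0 0 0 0 0 0; 0 0 0 0 0 0"
}}

```text
t: 3.02
eef_pos: [0.5825, -0.0189, 0.1343]
tcp_rot: [[-0.032, 1.0, 0.001], [1.0, 0.032, -0.0], [-0.0, 0.001, -1.0]]
contact_force: [0.8, 0.3, 1.8]
opening: 0.0097
grasp_force: 20.0
```

>>> {"api": "drive_tool", "payload": {
  "series": "0 0 -0.06 0 0 0; 0 0 -0.15 0 0 0; 0 0 -0.27 0 0 0; 0 0 -0.4 0 0 0; 0 0 -0.5 0 0 0",
  "squeeze": 30
}}

```text
t: 3.43
eef_pos: [0.582, -0.019, 0.2111]
tcp_rot: [[-0.031, 1.0, 0.001], [1.0, 0.031, -0.0], [-0.0, 0.001, -1.0]]
contact_force: [0.2, 0.1, -1.9]
opening: 0.0096
grasp_force: 30.0
```

>>> {"api": "drive_tool", "payload": {
  "series": "0 0 -0.08 0 0 0; 0 0 -0.16 0 0 0; 0 0 -0.22 0 0 0; 0 0 -0.25 0 0 0; 0 0 -0.25 0 0 0"
}}

```text
t: 3.85
eef_pos: [0.5824, -0.019, 0.2474]
tcp_rot: [[-0.031, 1.0, 0.001], [1.0, 0.031, -0.0], [-0.0, 0.001, -1.0]]
contact_force: [-0.7, 0.3, -2.6]
opening: 0.0097
grasp_force: 30.0
```

```bash
python3 - <<'E'
from mv import *
import cv2
for n in("side","top"): cv2.imwrite(f"pics/{n}1.png",bot.read_camera(n)["color"])
s=bot.observe();print(s["eef_pos"],s["contact_force"],s["opening"])
t=cv2.imread("pics/top1.png");q=cv2.imread("pics/side1.png")
o=np.zeros((600,800,3),np.uint8)
o[:300]=cv2.resize(t[130:250,80:400],(800,300),interpolation=cv2.INTER_CUBIC)
o[300:,:400]=cv2.resize(q[140:290,200:400],(400,300),interpolation=cv2.INTER_CUBIC)
o[300:,450:]=cv2.resize(q[260:360,130:246],(350,300),interpolation=cv2.INTER_CUBIC)
cv2.imwrite("pics/m3.png",o)
E
```

```text
[ 0.58166038 -0.01893339  0.24550456] [-0.03751051 -0.07059577 -3.01766773] 0.009207850764975236
```

View pics/m3.png

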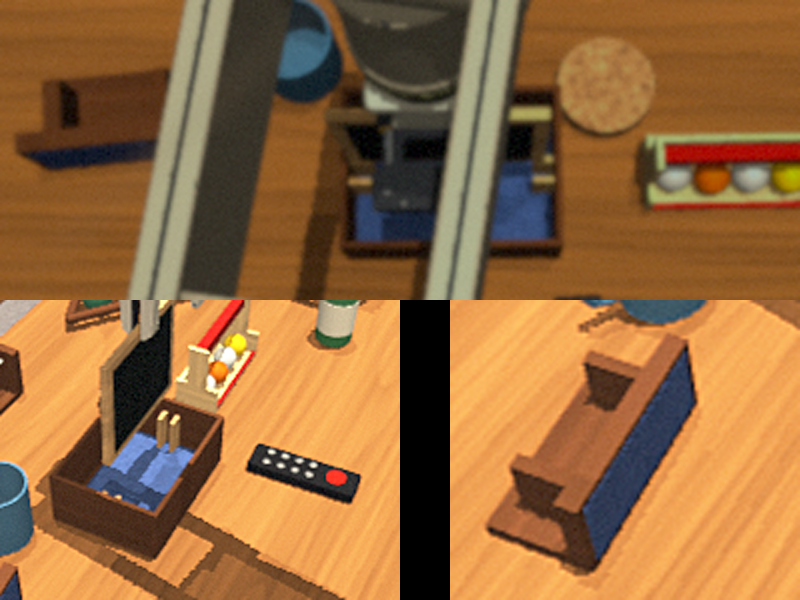

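The slate is gripped and out of the box, with its top frame at about (211–301, 176) in the top image. The rest is unobstructed in the side view. I'll refine the rest pose from its blue felt.

```bash
cat > f2.py <<'E'
from fit import *
import cv2
from scipy.optimize import minimize
ims={}
for n,(x0,y0,w,h) in dict(side=(140,262,85,95),top=(82,150,90,55)).items():
    im=cv2.imread(f"pics/{n}0.png");b=cv2.cvtColor(im,cv2.COLOR_BGR2HSV)
    m=((b[...,0]>95)&(b[...,0]<135)&(b[...,1]>70)).astype(np.uint8)
    k=np.zeros_like(m);k[y0:y0+h,x0:x0+w]=m[y0:y0+h,x0:x0+w]
    nl,l,st,_=cv2.connectedComponentsWithStats(k);i=1+st[1:,4].argmax();k=(l==i).astype(np.float32);ims[n]=k
    print(n,st[i])
Q=np.array([(0,.08,0),(0,.08,.08),(0,-.08,.08),(0,-.08,0)])
def ren(n,v):
    S=8;p=proj(n,place(v,Q));o=np.zeros((420,560),np.float32)
    lo=np.floor(p.min(0)-2).astype(int);hi=np.ceil(p.max(0)+3).astype(int);wh=hi-lo
    c=np.zeros((wh[1]*S,wh[0]*S),np.uint8);cv2.fillPoly(c,[np.round((p-lo+.5)*S).astype(int)],255)
    o[lo[1]:hi[1],lo[0]:hi[0]]=cv2.resize(c,tuple(wh),interpolation=cv2.INTER_AREA)/255.;return o
def cost(d,ns):
    v=np.array([.595,.2985,.134])+np.array(d)*[.01,.01,.05];return sum(np.abs(ren(n,v)-ims[n]).sum()/ims[n].sum() for n in ns)
for ns in(["side"],["top"],["side","top"]):
    r=minimize(cost,[0,0,0],args=(ns,),method="Nelder-Mead",options=dict(initial_simplex=[[0,0,0],[1,0,0],[0,1,0],[0,0,1]]))
    print(ns,np.array([.595,.2985,.134])+r.x*[.01,.01,.05],r.fun)
u=[(211.2,176),(300.8,176)]
print([ray("top",a,.2675) for a in u])
E
python3 f2.py
```

```text
side [174 277  37  69 786]
top [ 93 188  41   9 203]
['side'] [0.59642104 0.29699882 0.18482791] 0.21578606963157654
['top'] [ 0.59048443  0.3266188  -0.01848278] 1.57560133934021
['side', 'top'] [0.59387187 0.2960896  0.0885429 ] 2.1491572856903076
[array([0.57645823, 0.06367693, 0.2675    ]), array([ 0.58076614, -0.10403208,  0.2675    ])]
```

```bash
sed -i 's/    m=((b.*/    m=(im[...,0].astype(int)>im[...,2].astype(int)+2).astype(np.uint8)/' f2.py; python3 f2.py; sed -n 1,1p f2.py; python3 - <<'E'
import cv2,numpy as np
im=cv2.imread("pics/top0.png").astype(int)
for c in(90,105,120,135,150,158): print(c,[(r,im[r,c,0]-im[r,c,2]) for r in range(180,201)])
E
```

```text
side [174 277  37  69 815]
top [ 93 187  46  10 244]
['side'] [0.5964966  0.29748249 0.17534806] 0.18071453273296356
['top'] [0.59208023 0.30764377 0.04161125] 1.2629541158676147
['side', 'top'] [0.59480624 0.30011351 0.10412174] 1.6606240272521973
[array([0.57645823, 0.06367693, 0.2675    ]), array([ 0.58076614, -0.10403208,  0.2675    ])]
from fit import *
90 [(180, np.int64(-115)), (181, np.int64(-109)), (182, np.int64(-103)), (183, np.int64(-78)), (184, np.int64(-66)), (185, np.int64(-67)), (186, np.int64(-66)), (187, np.int64(-66)), (188, np.int64(-66)), (189, np.int64(-64)), (190, np.int64(-52)), (191, np.int64(-30)), (192, np.int64(-41)), (193, np.int64(-83)), (194, np.int64(-110)), (195, np.int64(-119)), (196, np.int64(-116)), (197, np.int64(-117)), (198, np.int64(-120)), (199, np.int64(-118)), (200, np.int64(-120))]
105 [(180, np.int64(-37)), (181, np.int64(-57)), (182, np.int64(-65)), (183, np.int64(-71)), (184, np.int64(-69)), (185, np.int64(-74)), (186, np.int64(-72)), (187, np.int64(-69)), (188, np.int64(-55)), (189, np.int64(-27)), (190, np.int64(6)), (191, np.int64(21)
[... 1358 characters left out ...]
4)), (191, np.int64(-10)), (192, np.int64(-33)), (193, np.int64(-69)), (194, np.int64(-99)), (195, np.int64(-103)), (196, np.int64(-110)), (197, np.int64(-109)), (198, np.int64(-113)), (199, np.int64(-117)), (200, np.int64(-115))]
158 [(180, np.int64(-42)), (181, np.int64(-39)), (182, np.int64(-39)), (183, np.int64(-33)), (184, np.int64(-31)), (185, np.int64(-26)), (186, np.int64(-36)), (187, np.int64(-32)), (188, np.int64(-11)), (189, np.int64(0)), (190, np.int64(5)), (191, np.int64(-16)), (192, np.int64(-62)), (193, np.int64(-91)), (194, np.int64(-103)), (195, np.int64(-108)), (196, np.int64(-118)), (197, np.int64(-122)), (198, np.int64(-117)), (199, np.int64(-115)), (200, np.int64(-122))]
```

```bash
sed -i 's/astype(int)+2)/astype(int)+(2 if n=="side" else -34))/; s/top=(82,150,90,55)/top=(84,183,82,20)/' f2.py; python3 f2.py
```

```text
side [174 277  37  69 815]
top [ 90 183  73  15 539]
['side'] [0.5964966  0.29748249 0.17534806] 0.18071453273296356
['top'] [0.59536306 0.29565094 0.13908029] 0.16743426024913788
['side', 'top'] [0.595299   0.29659467 0.14252573] 0.3860545754432678
[array([0.57645823, 0.06367693, 0.2675    ]), array([ 0.58076614, -0.10403208,  0.2675    ])]
```

```bash
cat > tgt.py <<'E'
from mv import *
RX,RY,RW=.5955,.297,.142
def sl(xr,z,tilt,s=.128):
    c,n=np.cos(RW),np.sin(RW); yo=.001
    return pose(RX+c*xr-n*yo,RY+n*xr+c*yo,z,RW,tilt,s)
E
python3 - <<'E'
from tgt import *
plan([(*sl(-.075,.115,10),3),(*sl(-.055,.07,20),2),(*sl(-.044,.014,20),1)])
E
```

```text
t 3.95 tcp [ 0.5817 -0.0189  0.2455] q [-0.121  0.07   1.485 -0.     1.587 -0.152] F [-0.04 -0.07 -3.02] open 0.0092 29.977537393569946
[ 0.69  -0.064  0.01 ] [ 0.074 -0.004 -0.047] rows 2.5
[ 0.692 -0.038  0.011] [ 0.074 -0.004 -0.047] rows 2.5
[ 0.693 -0.012  0.01 ] [ 0.074 -0.004 -0.047] rows 2.5
-- [0.5431 0.2905 0.2411]
[-0.     0.166  0.143] [ 0.111 -0.     0.   ] rows 0.8
[-0.     0.178  0.128] [ 0.111 -0.     0.   ] rows 0.8
-- [0.5842 0.2964 0.1903]
[-0.     0.197  0.326] [ 0.  0. -0.] rows 1.4
-- [0.5951 0.298  0.1343]
```

>>> {"api": "drive_tool", "payload": {
  "series": "0.12 -0.01 0 0.015 0 -0.01; 0.3 -0.03 0.005 0.03 -0.002 -0.02; 0.5 -0.045 0.008 0.05 -0.003 -0.035; 0.69 -0.064 0.01 0.074 -0.004 -0.047"
}}

```text
t: 4.28
eef_pos: [0.5682, 0.085, 0.2434]
tcp_rot: [[-0.068, 0.996, -0.06], [0.998, 0.068, -0.006], [-0.002, -0.061, -0.998]]
contact_force: [0.3, -0.2, -3.8]
opening: 0.0098
grasp_force: 30.0
```

>>> {"api": "drive_tool", "payload": {
  "series": "0.23 -0.013 0.004 0.025 -0.001 -0.016; 0.46 -0.025 0.007 0.05 -0.003 -0.031; 0.692 -0.038 0.011 0.074 -0.004 -0.047"
}}

```text
t: 4.53
eef_pos: [0.5554, 0.1886, 0.2419]
tcp_rot: [[-0.105, 0.987, -0.118], [0.994, 0.104, -0.015], [-0.002, -0.119, -0.993]]
contact_force: [1.0, 0.4, -3.1]
opening: 0.0099
grasp_force: 30.0
```

>>> {"api": "drive_tool", "payload": {
  "series": "0.22 -0.004 0.003 0.025 -0.001 -0.016; 0.42 -0.008 0.007 0.05 -0.003 -0.031; 0.58 -0.01 0.01 0.07 -0.004 -0.04; 0.693 -0.012 0.01 0.074 -0.004 -0.047; 0.693 -0.012 0.01 0.074 -0.004 -0.047"
}}

```text
t: 4.95
eef_pos: [0.5421, 0.2937, 0.2399]
tcp_rot: [[-0.145, 0.974, -0.174], [0.989, 0.143, -0.025], [0.001, -0.176, -0.984]]
contact_force: [0.2, -0.8, -1.5]
opening: 0.0092
grasp_force: 30.0
```

>>> {"api": "drive_tool", "payload": {
  "series": "0 0.04 0.035 0.025 0 0; 0 0.08 0.07 0.055 0 0; 0 0.125 0.105 0.085 0 0; 0 0.166 0.143 0.111 0 0"
}}

```text
t: 5.28
eef_pos: [0.5644, 0.2925, 0.2155]
tcp_rot: [[-0.141, 0.956, -0.257], [0.99, 0.136, -0.037], [-0.0, -0.26, -0.966]]
contact_force: [-0.4, -0.4, -3.2]
opening: 0.0098
grasp_force: 30.0
```

>>> {"api": "drive_tool", "payload": {
  "series": "0 0.06 0.04 0.04 0 0; 0 0.12 0.085 0.08 0 0; 0 0.16 0.115 0.1 0 0; 0 0.178 0.128 0.111 0 0; 0 0.178 0.128 0.111 0 0"
}}

```text
t: 5.7
eef_pos: [0.5847, 0.2952, 0.1886]
tcp_rot: [[-0.14, 0.929, -0.341], [0.99, 0.132, -0.049], [-0.001, -0.345, -0.939]]
contact_force: [0.2, -0.0, -2.9]
opening: 0.0097
grasp_force: 30.0
```

```bash
python3 - <<'E'
from tgt import *
plan([(*sl(-.044,.014,20),1),(*sl(-.036,.005,20),1)])
E
```

```text
t 5.7 tcp [0.5847 0.2952 0.1886] q [0.348 0.663 0.898 0.075 1.924 0.22 ] F [ 0.22 -0.   -2.86] open 0.0097 29.989522397518158
[0.009 0.192 0.315] [-0.003  0.    -0.002] rows 1.3
-- [0.5951 0.298  0.1343]
[-0.     0.071  0.038] [-0.  0.  0.] rows 0.3
-- [0.6031 0.2991 0.1253]
```

>>> {"api": "drive_tool", "payload": {
  "series": "0.002 0.04 0.06 0 0 0; 0.005 0.09 0.14 0 0 0; 0.007 0.14 0.23 0 0 0; 0.009 0.18 0.29 0 0 0; 0.009 0.192 0.315 0 0 0"
}}

```text
t: 6.12
eef_pos: [0.5939, 0.2989, 0.1329]
tcp_rot: [[-0.142, 0.929, -0.342], [0.99, 0.133, -0.05], [-0.001, -0.346, -0.938]]
contact_force: [-0.9, -0.3, -3.7]
opening: 0.0096
grasp_force: 30.0
```

>>> {"api": "drive_tool", "payload": {
  "series": "0 0 0 0 0 0; 0 0.01 0.005 0 0 0; 0 0.03 0.015 0 0 0; 0 0.05 0.025 0 0 0; 0 0.05 0.025 0 0 0"
}}

```text
t: 6.53
eef_pos: [0.6014, 0.3002, 0.1304]
tcp_rot: [[-0.142, 0.93, -0.338], [0.99, 0.133, -0.048], [0.0, -0.341, -0.94]]
contact_force: [-0.0, -0.6, -2.4]
opening: 0.0095
grasp_force: 30.0
```

```bash
python3 - <<'E'
from tgt import *
plan([(*sl(-.036,.005,20),1),(*sl(-.034,.0017,20),1)])
import cv2
q=bot.read_camera("side")["color"];t=bot.read_camera("top")["color"]
o=np.zeros((500,800,3),np.uint8)
o[:,:400]=cv2.resize(q[230:355,130:230],(400,500),interpolation=cv2.INTER_CUBIC)
o[:400,400:]=cv2.resize(t[130:230,75:175],(400,400),interpolation=cv2.INTER_CUBIC)
cv2.imwrite("pics/m4.png",o)
E
```

```text
t 6.5333 tcp [0.6014 0.3002 0.1304] q [0.346 0.739 0.894 0.072 1.849 0.212] F [-0.02 -0.62 -2.41] open 0.0095 29.987861216068268
[-0.009  0.021  0.029] [ 0.001 -0.     0.   ] rows 0.1
-- [0.6031 0.2991 0.1253]
[-0.     0.02   0.016] [0. 0. 0.] rows 0.1
-- [0.605  0.2994 0.122 ]
```

View pics/m4.png

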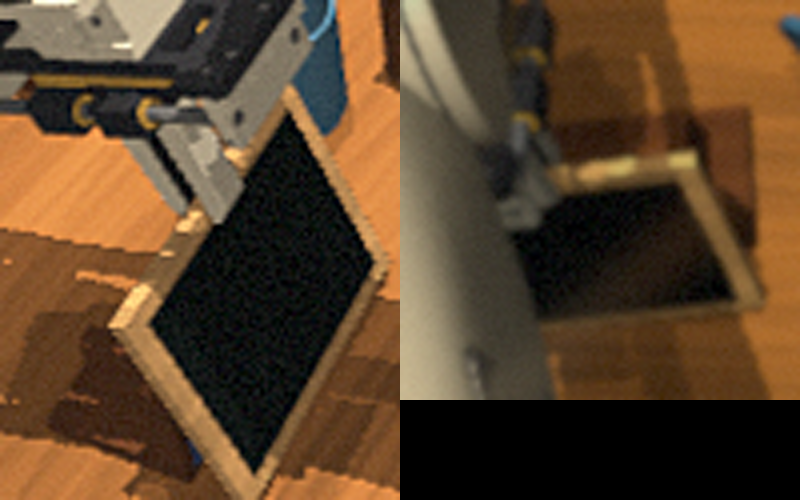

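The slate is tilted in front of the rest and parallel to it, with its lower edge just above the counter. I'll ease it down until it touches.

>>> {"api": "drive_tool", "payload": {
  "series": "0 0.008 0.01 0 0 0; 0 0.014 0.02 0 0 0; 0 0.016 0.025 0 0 0; 0 0.016 0.025 0 0 0; 0 0.016 0.025 0 0 0"
}}

```text
t: 7.05
eef_pos: [0.6017, 0.3003, 0.1259]
tcp_rot: [[-0.142, 0.93, -0.339], [0.99, 0.133, -0.048], [0.0, -0.342, -0.94]]
contact_force: [-0.7, 0.0, -3.3]
opening: 0.0097
grasp_force: 30.0
```

>>> {"api": "drive_tool", "payload": {
  "series": "0 0.003 0.008 0 0 0; 0 0.006 0.016 0 0 0; 0 0.006 0.016 0 0 0; 0 0.006 0.016 0 0 0"
}}

```text
t: 7.38
eef_pos: [0.6018, 0.3003, 0.1233]
tcp_rot: [[-0.142, 0.93, -0.339], [0.99, 0.133, -0.048], [0.0, -0.342, -0.94]]
contact_force: [0.2, 0.2, -3.1]
opening: 0.0099
grasp_force: 30.0
```

>>> {"api": "drive_tool", "payload": {
  "series": "0 0.01 0.004 0 0 0; 0 0.016 0.008 0 0 0; 0 0.016 0.008 0 0 0; 0 0.016 0.008 0 0 0"
}}

```text
t: 7.72
eef_pos: [0.604, 0.3007, 0.1223]
tcp_rot: [[-0.142, 0.931, -0.338], [0.99, 0.134, -0.048], [0.001, -0.341, -0.94]]
contact_force: [0.6, 1.5, 1.8]
opening: 0.0099
grasp_force: 30.0
```

>>> {"api": "drive_tool", "payload": {
  "series": "0 0.002 0.005 0 0 0; 0 0.004 0.01 0 0 0; 0 0.004 0.01 0 0 0; 0 0.004 0.01 0 0 0"
}}

```text
t: 8.05
eef_pos: [0.6047, 0.3009, 0.122]
tcp_rot: [[-0.142, 0.931, -0.336], [0.99, 0.134, -0.047], [0.001, -0.339, -0.941]]
contact_force: [1.6, 0.4, 7.8]
opening: 0.0097
grasp_force: 30.0
```

>>> {"api": "drive_tool", "payload": {
  "series": "0 0.005 -0.006 0.006 0 0; 0 0.012 -0.008 0.015 0 0; 0 0.012 -0.008 0.015 0 0; 0 0.012 -0.008 0.015 0 0"
}}

```text
t: 8.38
eef_pos: [0.6061, 0.3009, 0.1214]
tcp_rot: [[-0.142, 0.926, -0.349], [0.99, 0.133, -0.05], [0.0, -0.353, -0.936]]
contact_force: [-0.2, 0.4, 7.7]
opening: 0.0097
grasp_force: 30.1
```

>>> {"api": "drive_tool", "payload": {
  "series": "0 0.006 0 0.007 0 0; 0 0.012 0 0.014 0 0; 0 0.012 0 0.014 0 0; 0 0.012 0 0.014 0 0"
}}

```text
t: 8.72
eef_pos: [0.6071, 0.3009, 0.1204]
tcp_rot: [[-0.142, 0.922, -0.361], [0.99, 0.132, -0.052], [0.0, -0.365, -0.931]]
contact_force: [-2.1, -0.2, 7.8]
opening: 0.0098
grasp_force: 30.1
```

>>> {"api": "drive_tool", "payload": {
  "series": "0 0.006 -0.005 0.007 0 0; 0 0.012 -0.007 0.014 0 0; 0 0.012 -0.007 0.014 0 0; 0 0.012 -0.007 0.014 0 0"
}}

```text
t: 9.05
eef_pos: [0.6085, 0.3012, 0.1196]
tcp_rot: [[-0.142, 0.917, -0.373], [0.99, 0.132, -0.054], [-0.0, -0.377, -0.926]]
contact_force: [-5.5, -1.8, 4.9]
opening: 0.0096
grasp_force: 30.4
```

>>> {"api": "drive_tool", "payload": {
  "series": "0 0 0 0 0 0; 0 -0.003 0 0 0 0; 0 -0.005 0 0 0 0",
  "squeeze": 5
}}

```text
t: 9.3
eef_pos: [0.6086, 0.3012, 0.1195]
tcp_rot: [[-0.142, 0.918, -0.37], [0.99, 0.132, -0.053], [0.0, -0.374, -0.927]]
contact_force: [-2.7, -1.2, -2.1]
opening: 0.0103
grasp_force: 5.0
```

>>> {"api": "drive_tool", "payload": {
  "series": "0 0 0 0 0 0; 0 0 0 0 0 0; 0 0 0 0 0 0; 0 0 0 0 0 0; 0 0 0 0 0 0",
  "grip": -0.5
}}

```text
t: 9.72
eef_pos: [0.6091, 0.3013, 0.1207]
tcp_rot: [[-0.142, 0.919, -0.369], [0.99, 0.132, -0.053], [0.0, -0.373, -0.928]]
contact_force: [-0.2, 0.5, -0.9]
opening: 0.0232
grasp_force: 0.0
```

```bash
python3 - <<'E'
from mv import *
import cv2
s=bot.observe();print(s["eef_pos"],s["contact_force"],s["opening"])
q=bot.read_camera("side")["color"];t=bot.read_camera("top")["color"]
o=np.zeros((500,800,3),np.uint8)
o[:,:400]=cv2.resize(q[230:355,130:230],(400,500),interpolation=cv2.INTER_CUBIC)
o[:400,400:]=cv2.resize(t[130:230,75:175],(400,400),interpolation=cv2.INTER_CUBIC)
cv2.imwrite("pics/m5.png",o)
E
```

```text
[0.60910632 0.30134185 0.12072294] [-0.21789493  0.47933537 -0.89503685] 0.02320012615943899
```

View pics/m5.png

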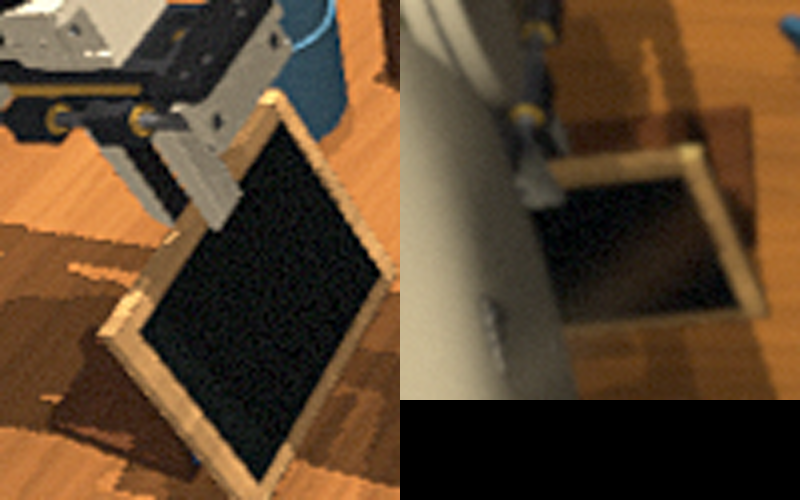

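The slate is resting against the felt, free of the fingers. I'll retract along the fingers.

>>> {"api": "drive_tool", "payload": {
  "series": "0 0 -0.05 0 0 0; 0 0 -0.15 0 0 0; 0 0 -0.3 0 0 0; 0 0 -0.5 0 0 0; 0 0 -0.7 0 0 0"
}}

```text
t: 10.23
eef_pos: [0.6475, 0.3067, 0.2192]
tcp_rot: [[-0.142, 0.918, -0.37], [0.99, 0.132, -0.053], [0.0, -0.374, -0.927]]
contact_force: [1.5, -0.2, -0.2]
opening: 0.0233
grasp_force: 0.0
```

```bash
python3 - <<'E'
from mv import *
a=pose(.598,-.283,.25,.046)
plan([(*pose(.6,.22,.27,.12),1),(*a,5),(*pose(.598,-.283,.093,.046),1)])
E
```

```text
t 10.2333 tcp [0.6475 0.3067 0.2192] q [0.332 0.947 0.431 0.084 2.139 0.222] F [ 1.47 -0.18 -0.18] open 0.0233 0.0
[-0.527 -0.493 -0.166] [-0.488  0.005  0.028] rows 3.1
-- [0.6  0.22 0.27]
[-0.666 -0.083  0.027] [ 0.    -0.     0.019] rows 2.4
[-0.667 -0.073  0.027] [ 0.    -0.     0.019] rows 2.4
[-0.668 -0.063  0.027] [ 0.    -0.     0.019] rows 2.4
[-0.669 -0.053  0.027] [ 0.    -0.     0.019] rows 2.4
[-0.669 -0.043  0.027] [ 0.    -0.     0.019] rows 2.4
-- [ 0.598 -0.283  0.25 ]
[-0.    -0.     1.047] [-0. -0. -0.] rows 3.8
-- [ 0.598 -0.283  0.093]
```

>>> {"api": "drive_tool", "payload": {
  "series": "-0.1 -0.1 -0.1 -0.08 0 0; -0.25 -0.25 -0.16 -0.22 0 0.01; -0.4 -0.4 -0.166 -0.37 0 0.02; -0.527 -0.493 -0.166 -0.488 0.005 0.028; -0.527 -0.493 -0.166 -0.488 0.005 0.028"
}}

```text
t: 10.65
eef_pos: [0.6038, 0.2227, 0.27]
tcp_rot: [[-0.12, 0.993, -0.015], [0.993, 0.12, -0.002], [-0.0, -0.015, -1.0]]
contact_force: [0.6, -0.3, 0.6]
opening: 0.0235
grasp_force: 0.0
```

>>> {"api": "drive_tool", "payload": {
  "series": "-0.27 -0.03 0.01 0 0 0.01; -0.54 -0.06 0.02 0 0 0.015; -0.666 -0.083 0.027 0 0 0.019",
  "grip": 0.1
}}

```text
t: 10.9
eef_pos: [0.6019, 0.1195, 0.266]
tcp_rot: [[-0.105, 0.994, -0.019], [0.995, 0.104, -0.004], [-0.002, -0.02, -1.0]]
contact_force: [-0.2, 0.8, -0.4]
opening: 0.039
grasp_force: 0.0
```

>>> {"api": "drive_tool", "payload": {
  "series": "-0.27 -0.03 0.01 0 0 0.01; -0.54 -0.06 0.02 0 0 0.015; -0.667 -0.073 0.027 0 0 0.019"
}}

```text
t: 11.15
eef_pos: [0.602, 0.0183, 0.2617]
tcp_rot: [[-0.089, 0.996, -0.02], [0.996, 0.089, -0.004], [-0.002, -0.02, -1.0]]
contact_force: [-0.0, 0.2, -0.5]
opening: 0.0505
grasp_force: 0.0
```

>>> {"api": "drive_tool", "payload": {
  "series": "-0.27 -0.03 0.01 0 0 0.01; -0.54 -0.05 0.02 0 0 0.015; -0.668 -0.063 0.027 0 0 0.019"
}}

```text
t: 11.4
eef_pos: [0.6016, -0.0825, 0.2577]
tcp_rot: [[-0.074, 0.997, -0.02], [0.997, 0.074, -0.004], [-0.003, -0.021, -1.0]]
contact_force: [0.3, 0.2, 0.3]
opening: 0.0511
grasp_force: 0.0
```

>>> {"api": "drive_tool", "payload": {
  "series": "-0.27 -0.03 0.01 0 0 0.01; -0.54 -0.045 0.02 0 0 0.015; -0.669 -0.053 0.027 0 0 0.019"
}}

```text
t: 11.65
eef_pos: [0.601, -0.1833, 0.2538]
tcp_rot: [[-0.059, 0.998, -0.021], [0.998, 0.059, -0.004], [-0.003, -0.021, -1.0]]
contact_force: [-0.3, 0.9, 0.1]
opening: 0.0509
grasp_force: 0.0
```

>>> {"api": "drive_tool", "payload": {
  "series": "-0.27 -0.02 0.01 0 0 0.01; -0.5 -0.035 0.02 0 0 0.015; -0.62 -0.043 0.027 0 0 0.019; -0.669 -0.043 0.027 0 0 0.019; -0.669 -0.043 0.027 0 0 0.019"
}}

```text
t: 12.07
eef_pos: [0.6009, -0.2806, 0.2493]
tcp_rot: [[-0.045, 0.999, -0.021], [0.999, 0.044, -0.002], [-0.001, -0.021, -1.0]]
contact_force: [0.8, 0.2, 0.2]
opening: 0.0515
grasp_force: 0.0
```

```bash
python3 - <<'E'
from mv import *
import cv2
plan([(*pose(.598,-.283,.093,.046),2)])
q=bot.read_camera("side")["color"];t=bot.read_camera("top")["color"]
cv2.imwrite("pics/side6.png",q);cv2.imwrite("pics/top6.png",t)
o=np.zeros((600,800,3),np.uint8)
o[:500,:400]=cv2.resize(q[230:355,130:230],(400,500),interpolation=cv2.INTER_CUBIC)
o[:300,400:]=cv2.resize(t[140:215,75:175],(400,300),interpolation=cv2.INTER_CUBIC)
o[300:,400:]=cv2.resize(t[160:235,325:425],(400,300),interpolation=cv2.INTER_CUBIC)
cv2.imwrite("pics/m6.png",o)
E
```

```text
t 12.0667 tcp [ 0.6009 -0.2806  0.2493] q [-0.507  0.31   1.209 -0.012  1.641 -0.552] F [0.78 0.22 0.25] open 0.0515 0.0
[-0.007  0.001  0.521] [-0.014  0.001 -0.001] rows 1.9
[-0.007 -0.004  0.521] [-0.014  0.001 -0.001] rows 1.9
-- [ 0.598 -0.283  0.093]
```

View pics/m6.png

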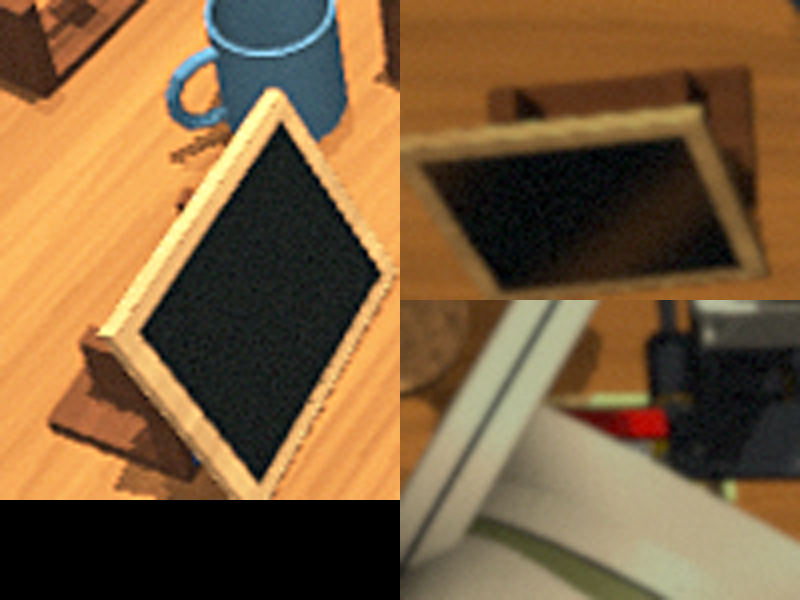

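The slate leans cleanly on the rest, with its lower edge from about (100,213) to (167,208) in the top image. I'll check it numerically.

```bash
python3 - <<'E'
from fit import *
R=np.array([.5955,.297]);w=.142
M=np.array([[np.cos(w),np.sin(w)],[-np.sin(w),np.cos(w)]])
for n,u,z in(("top",(99.6,212.6),.004),("top",(166.6,207.6),.004),("side",(195,354),.004),("side",(228.5,296.5),.005),("top",(149.5,167),.142),("side",(155,313),.143),("side",(198,253),.143)):
    p=ray(n,u,z);print(n,u,p.round(4),(M@(p[:2]-R)).round(4))
E
```

```text
top (99.6, 212.6) [0.5464 0.373  0.004 ] [-0.0378  0.0821]
top (166.6, 207.6) [0.563 0.211 0.004] [-0.0443 -0.0805]
side (195, 354) [0.5461 0.3679 0.004 ] [-0.0388  0.0772]
side (228.5, 296.5) [0.5653 0.2099 0.005 ] [-0.0422 -0.0819]
top (149.5, 167) [0.6257 0.2187 0.142 ] [ 0.0188 -0.0818]
side (155, 313) [0.6046 0.389  0.143 ] [0.022  0.0898]
side (198, 253) [0.6232 0.2245 0.143 ] [ 0.0171 -0.0757]
```

The slate is centred within about 2 mm and square within about 2°, with its lower edge about 4 cm in front of the felt. Now the carrier.

>>> {"api": "drive_tool", "payload": {
  "series": "-0.007 0 0.2 -0.02 0 0; -0.012 -0.002 0.45 -0.028 0 0; -0.014 -0.003 0.7 -0.028 0 0; -0.014 -0.003 0.9 -0.028 0 0; -0.014 -0.003 0.98 -0.028 0 0"
}}

```text
t: 12.58
eef_pos: [0.5952, -0.2779, 0.0969]
tcp_rot: [[-0.049, 0.999, -0.005], [0.999, 0.049, 0.003], [0.003, -0.005, -1.0]]
contact_force: [-0.4, -0.0, -1.2]
opening: 0.0509
grasp_force: 0.0
```

>>> {"api": "drive_tool", "payload": {
  "series": "0 0 0.02 0 0 0; 0 0 0.06 0 0 0; 0 0 0.06 0 0 0; 0 0 0.06 0 0 0"
}}

```text
t: 12.92
eef_pos: [0.5992, -0.2822, 0.0958]
tcp_rot: [[-0.047, 0.999, 0.004], [0.999, 0.047, -0.003], [-0.003, 0.004, -1.0]]
contact_force: [0.5, -0.3, 0.4]
opening: 0.0513
grasp_force: 0.0
```

```bash
python3 - <<'E'
from mv import *
import cv2
plan([(*pose(.598,-.283,.093,.046),1)])
q=bot.read_camera("side")["color"]
cv2.imwrite("pics/m7.png",cv2.resize(q[110:210,260:380],(720,600),interpolation=cv2.INTER_CUBIC))
E
```

```text
t 12.9167 tcp [ 0.5992 -0.2822  0.0958] q [-5.170e-01  3.640e-01  1.424e+00 -1.000e-03  1.349e+00 -5.640e-01] F [ 0.54 -0.27  0.44] open 0.0513 0.0
[-0.005 -0.008  0.019] [0.005 0.004 0.001] rows 0.1
-- [ 0.598 -0.283  0.093]
```

View pics/m7.png

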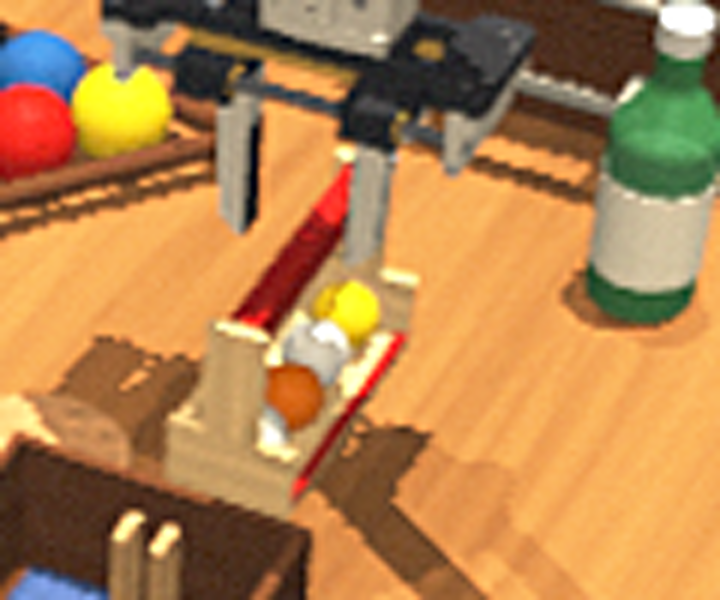

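Fingers straddle the red bar at about (318,150) in the side image, with the balls still in place. Closing.

>>> {"api": "drive_tool", "payload": {
  "series": "0 0 0.01 0 0 0; 0 0 0.015 0 0 0; 0 0 0.015 0 0 0; 0 0 0.015 0 0 0; 0 0 0.015 0 0 0",
  "grip": -1,
  "squeeze": 15
}}

```text
t: 13.38
eef_pos: [0.5976, -0.2819, 0.0912]
tcp_rot: [[-0.046, 0.999, 0.001], [0.999, 0.046, -0.001], [-0.002, 0.001, -1.0]]
contact_force: [-0.9, 0.7, 0.1]
opening: 0.0228
grasp_force: 0.0
```

>>> {"api": "drive_tool", "payload": {
  "series": "0 0 0 0 0 0; 0 0 0 0 0 0; 0 0 0 0 0 0; 0 0 0 0 0 0",
  "squeeze": 40
}}

```text
t: 13.72
eef_pos: [0.5977, -0.2819, 0.0911]
tcp_rot: [[-0.047, 0.999, 0.001], [0.999, 0.047, -0.002], [-0.002, 0.001, -1.0]]
contact_force: [-0.3, -0.3, -0.5]
opening: 0.0148
grasp_force: 40.0
```

>>> {"api": "drive_tool", "payload": {
  "series": "0 0 -0.03 0 0 0; 0 0 -0.1 0 0 0; 0 0 -0.2 0 0 0; 0 0 -0.33 0 0 0; 0 0 -0.45 0 0 0"
}}

```text
t: 14.13
eef_pos: [0.5971, -0.2815, 0.1595]
tcp_rot: [[-0.047, 0.999, -0.0], [0.999, 0.047, -0.001], [-0.001, -0.0, -1.0]]
contact_force: [0.1, -0.5, -3.8]
opening: 0.0148
grasp_force: 40.0
```

>>> {"api": "drive_tool", "payload": {
  "series": "0 0 -0.12 0 0 0; 0 0 -0.24 0 0 0; 0 0 -0.33 0 0 0; 0 0 -0.38 0 0 0; 0 0 -0.4 0 0 0"
}}

```text
t: 14.55
eef_pos: [0.5981, -0.282, 0.2206]
tcp_rot: [[-0.047, 0.999, 0.003], [0.999, 0.047, -0.003], [-0.003, 0.003, -1.0]]
contact_force: [0.7, -0.0, -3.5]
opening: 0.0155
grasp_force: 40.0
```

```bash
cat > car.py <<'E'
from mv import *
def lip(bx,z,tilt,by=0.001):
    w=.031;c,n=np.cos(w),np.sin(w)
    L=np.array([.582+c*bx-n*by,-.019+n*bx+c*by,z])
    R=(Ro.from_euler("z",w)*Ro.from_euler("y",tilt,degrees=True)).as_matrix()
    o=L+R@[.033,0,0]
    return pose(*o,w,tilt,.091)
E
python3 - <<'E'
from car import *
plan([(*lip(-.013,.13,0),3),(*lip(.02,.12,-26),2),(*lip(.02,.075,-28),1),(*lip(.02,.075,-52),2)])
E
```

```text
t 14.55 tcp [ 0.5981 -0.282   0.2206] q [-5.180e-01  2.870e-01  1.287e+00 -1.000e-03  1.563e+00 -5.640e-01] F [ 0.69 -0.03 -3.5 ] open 0.0155 39.99511241912842
[ 0.587  0.036 -0.002] [0.001 0.001 0.007] rows 2.1
[ 0.587  0.033 -0.002] [0.001 0.001 0.007] rows 2.1
[ 0.587  0.03  -0.001] [0.001 0.001 0.007] rows 2.1
-- [ 0.602  -0.0174  0.221 ]
[ 0.    -0.034  0.016] [-0.289  0.    -0.   ] rows 1.8
[ 0.    -0.037  0.008] [-0.289  0.    -0.   ] rows 1.8
-- [ 0.5917 -0.0177  0.2163]
[-0.    -0.153  0.262] [-0.044 -0.    -0.   ] rows 1.1
-- [ 0.5884 -0.0178  0.1708]
[ 0.    -0.133 -0.019] [-0.267  0.     0.   ] rows 1.7
[ 0.    -0.126 -0.046] [-0.267  0.     0.   ] rows 1.7
-- [ 0.5506 -0.019   0.157 ]
```

>>> {"api": "drive_tool", "payload": {
  "series": "0.04 0 0 0 0 0; 0.12 0.007 0 0 0 0.001; 0.23 0.014 0 0 0 0.003; 0.35 0.02 0 0 0 0.004; 0.47 0.03 -0.002 0.001 0.001 0.006"
}}

```text
t: 14.97
eef_pos: [0.5979, -0.2084, 0.2172]
tcp_rot: [[-0.042, 0.999, -0.002], [0.999, 0.042, 0.001], [0.001, -0.002, -1.0]]
contact_force: [0.5, 0.2, -4.9]
opening: 0.0149
grasp_force: 40.0
```

>>> {"api": "drive_tool", "payload": {
  "series": "0.13 0.008 0 0 0 0.001; 0.26 0.015 0 0 0 0.003; 0.39 0.022 0 0 0 0.005; 0.52 0.03 0 0 0 0.006; 0.65 0.036 -0.002 0.001 0.001 0.007"
}}

```text
t: 15.38
eef_pos: [0.5991, -0.1103, 0.2176]
tcp_rot: [[-0.037, 0.999, -0.003], [0.999, 0.037, 0.001], [0.001, -0.003, -1.0]]
contact_force: [0.6, -0.0, -3.6]
opening: 0.0149
grasp_force: 40.0
```

>>> {"api": "drive_tool", "payload": {
  "series": "0.13 0.008 0 0 0 0.001; 0.26 0.015 0 0 0 0.003; 0.38 0.02 0 0 0 0.005; 0.48 0.025 0 0 0 0.006; 0.55 0.028 -0.001 0.001 0.001 0.007"
}}

```text
t: 15.8
eef_pos: [0.6001, -0.0274, 0.218]
tcp_rot: [[-0.033, 0.999, -0.004], [0.999, 0.033, 0.002], [0.002, -0.003, -1.0]]
contact_force: [-0.1, 0.2, -3.3]
opening: 0.015
grasp_force: 40.0
```

>>> {"api": "drive_tool", "payload": {
  "series": "0.04 0.002 0 0 0 0.001; 0.07 0.004 0 0 0 0.001; 0.09 0.005 0 0 0 0.001; 0.09 0.005 0 0 0 0.001; 0.09 0.005 0 0 0 0.001"
}}

```text
t: 16.22
eef_pos: [0.6015, -0.0177, 0.2191]
tcp_rot: [[-0.03, 1.0, -0.002], [1.0, 0.03, 0.001], [0.001, -0.002, -1.0]]
contact_force: [-1.3, 0.4, -3.8]
opening: 0.015
grasp_force: 40.0
```

```bash
python3 - <<'E'
from car import *
plan([(*lip(.02,.12,-26),2),(*lip(.02,.075,-28),1),(*lip(.02,.075,-52),2)])
E
```

```text
t 16.2167 tcp [ 0.6015 -0.0177  0.2191] q [-0.115  0.133  1.466  0.     1.545 -0.145] F [-1.34  0.4  -3.84] open 0.015 39.99532341957092
[ 0.001 -0.033  0.009] [-0.29  -0.    -0.001] rows 1.8
[ 0.001 -0.034  0.002] [-0.29  -0.    -0.001] rows 1.8
-- [ 0.5917 -0.0177  0.2163]
[-0.    -0.153  0.262] [-0.044  0.    -0.   ] rows 1.1
-- [ 0.5884 -0.0178  0.1708]
[ 0.    -0.133 -0.019] [-0.267  0.    -0.   ] rows 1.7
[ 0.    -0.126 -0.046] [-0.267  0.    -0.   ] rows 1.7
-- [ 0.5506 -0.019   0.157 ]
```

>>> {"api": "drive_tool", "payload": {
  "series": "0 -0.004 0.001 -0.03 0 0; 0 -0.01 0.003 -0.09 0 0; 0 -0.017 0.005 -0.16 0 0; 0 -0.025 0.007 -0.23 0 0; 0.001 -0.033 0.009 -0.29 0 0"
}}

```text
t: 16.63
eef_pos: [0.5964, -0.0183, 0.2178]
tcp_rot: [[-0.029, 0.974, 0.227], [1.0, 0.028, 0.007], [0.0, 0.227, -0.974]]
contact_force: [-0.5, -0.3, -3.7]
opening: 0.0151
grasp_force: 40.0
```

>>> {"api": "drive_tool", "payload": {
  "series": "0 -0.01 0 -0.07 0 0; 0 -0.017 0.001 -0.14 0 0; 0 -0.025 0.001 -0.21 0 0; 0 -0.03 0.002 -0.26 0 0; 0.001 -0.034 0.002 -0.29 0 0"
}}

```text
t: 17.05
eef_pos: [0.5907, -0.0182, 0.2157]
tcp_rot: [[-0.029, 0.898, 0.439], [1.0, 0.026, 0.013], [0.001, 0.439, -0.898]]
contact_force: [0.5, 0.0, -4.0]
opening: 0.0146
grasp_force: 40.0
```

>>> {"api": "drive_tool", "payload": {
  "series": "0 -0.025 0.04 0 0 0; 0 -0.065 0.11 -0.02 0 0; 0 -0.11 0.19 -0.03 0 0; 0 -0.14 0.24 -0.04 0 0; 0 -0.153 0.262 -0.044 0 0"
}}

```text
t: 17.47
eef_pos: [0.5867, -0.0177, 0.1681]
tcp_rot: [[-0.029, 0.885, 0.465], [1.0, 0.025, 0.015], [0.001, 0.466, -0.885]]
contact_force: [-0.8, 0.5, -4.9]
opening: 0.0152
grasp_force: 40.0
```

```bash
python3 - <<'E'
from car import *
plan([(*lip(.02,.075,-52),2),(*lip(.02,.08,-65),1)])
E
```

```text
t 17.4667 tcp [ 0.5867 -0.0177  0.1681] q [-0.184 -0.366  2.101  0.124  0.935 -0.263] F [-0.8   0.53 -4.88] open 0.0152 40.027949810028076
[-0.001 -0.124 -0.024] [-0.27  -0.    -0.001] rows 1.7
[-0.001 -0.116 -0.049] [-0.27  -0.    -0.001] rows 1.7
-- [ 0.5506 -0.019   0.157 ]
[-0.    -0.116 -0.054] [-0.289 -0.     0.   ] rows 1.8
-- [ 0.5335 -0.0195  0.1484]
```

```bash
python3 - <<'E'
from car import *
plan([(*lip(.035,.083,-40),1),(*lip(.04,.085,-52),1)])
E
```

```text
t 17.4667 tcp [ 0.5867 -0.0177  0.1681] q [-0.184 -0.366  2.101  0.124  0.935 -0.263] F [-0.8   0.53 -4.88] open 0.0152 40.027949810028076
[-0.001  0.    -0.044] [-0.272 -0.    -0.003] rows 1.7
-- [ 0.5838 -0.0179  0.1739]
[ 0.    -0.097 -0.021] [-0.267  0.    -0.   ] rows 1.7
-- [ 0.5706 -0.0184  0.167 ]
```

>>> {"api": "drive_tool", "payload": {
  "series": "0 0 -0.01 -0.05 0 0; 0 0 -0.02 -0.11 0 0; 0 0 -0.03 -0.17 0 0; 0 0 -0.04 -0.23 0 0; 0 0 -0.044 -0.27 0 0"
}}

```text
t: 17.88
eef_pos: [0.5849, -0.0178, 0.1766]
tcp_rot: [[-0.03, 0.763, 0.645], [1.0, 0.022, 0.02], [0.001, 0.646, -0.764]]
contact_force: [-0.3, 0.1, -3.5]
opening: 0.0153
grasp_force: 40.0
```

>>> {"api": "drive_tool", "payload": {
  "series": "0 -0.02 -0.004 -0.05 0 0; 0 -0.04 -0.008 -0.11 0 0; 0 -0.06 -0.013 -0.17 0 0; 0 -0.08 -0.017 -0.23 0 0; 0 -0.097 -0.021 -0.267 0 0"
}}

```text
t: 18.3
eef_pos: [0.5927, -0.0207, 0.1794]
tcp_rot: [[-0.032, 0.623, 0.782], [1.0, 0.019, 0.025], [0.001, 0.782, -0.623]]
contact_force: [0.6, -1.5, -2.5]
opening: 0.0151
grasp_force: 40.0
```

>>> {"api": "drive_tool", "payload": {
  "series": "0 0 0 0 0 0; 0 0 0 0 0 0; 0 0 0 0 0 0; 0 0 0 0 0 0; 0 0 0 0 0 0"
}}

```text
t: 18.72
eef_pos: [0.5913, -0.0197, 0.1762]
tcp_rot: [[-0.032, 0.628, 0.778], [0.999, 0.018, 0.027], [0.002, 0.778, -0.628]]
contact_force: [0.6, 0.2, -3.4]
opening: 0.0154
grasp_force: 40.0
```

```bash
python3 - <<'E'
from car import *
import cv2
plan([(*lip(.04,.085,-60),1)])
cv2.imwrite("pics/side8.png",bot.read_camera("side")["color"]);t=bot.read_camera("top")["color"];cv2.imwrite("pics/top8.png",t)
E
```

```text
t 18.7167 tcp [ 0.5913 -0.0197  0.1762] q [-0.28  -0.712  2.497  0.486  0.542 -0.624] F [ 0.61  0.21 -3.41] open 0.0154 40.040937066078186
[ 0.013 -0.221 -0.092] [-0.198 -0.003 -0.002] rows 1.2
-- [ 0.5597 -0.0187  0.1591]
```

```bash
python3 - <<'E'
import cv2,numpy as np
from fit import *
for n in("side","top"):
  for f in("0","8"):
    im=cv2.imread(f"pics/{n}{f}.png");h=cv2.cvtColor(im,cv2.COLOR_BGR2HSV)
    H,S,V=[h[...,i].astype(int) for i in range(3)]
    for nm,m in(("yellow",(H>24)&(H<34)&(S>180)&(V>120)),("orange",(H>8)&(H<18)&(S>215)&(V>150)),("white",(S<45)&(V>130))):
        m=m.astype(np.uint8);k,l,st,c=cv2.connectedComponentsWithStats(m)
        print(n,f,nm,[(c[i].round(0).tolist(),int(st[i,4])) for i in range(1,k) if 12<st[i,4]<700 and 200<c[i][0]<420 and 120<c[i][1]<275])
B=(.582,-.019,.031)
print("box floor centre/corners side",proj("side",place(B,[(0,0,.024),(-.05,.08,.024),(-.05,-.08,.024),(.05,.08,.024),(.05,-.08,.024)])).round(0).tolist())
print("top",proj("top",place(B,[(0,0,.024),(-.05,.08,.024),(-.05,-.08,.024)])).round(0).tolist())
E
```

```text
side 0 yellow [([280.0, 126.0], 139), ([319.0, 161.0], 45)]
side 0 orange [([250.0, 126.0], 60), ([308.0, 176.0], 49)]
side 0 white [([313.0, 168.0], 65), ([305.0, 181.0], 17)]
side 8 yellow [([280.0, 126.0], 134), ([294.0, 218.0], 40)]
side 8 orange [([251.0, 125.0], 74), ([281.0, 236.0], 33)]
side 8 white [([331.0, 144.0], 24), ([323.0, 160.0], 49), ([309.0, 164.0], 18), ([287.0, 226.0], 35), ([276.0, 243.0], 17)]
top 0 yellow [([397.0, 200.0], 87)]
top 0 orange [([365.0, 202.0], 76)]
top 0 white [([381.0, 201.0], 84), ([350.0, 201.0], 68)]
top 8 yellow [([284.0, 221.0], 123)]
top 8 orange []
top 8 white [([235.0, 221.0], 52)]
box floor centre/corners side [[270.0, 228.0], [273.0, 255.0], [300.0, 215.0], [239.0, 241.0], [268.0, 204.0]]
top [[261.0, 201.0], [227.0, 221.0], [295.0, 221.0]]
```

All four balls sit on the box floor along its near wall: in the side image yellow is at (294,218), white (287,226), orange (281,236) and white (276,243). I'll right the carrier and return it.

```bash
python3 - <<'E'
from car import *
plan([(*lip(.05,.13,-40),1),(*lip(.02,.14,0),3),(*pose(.598,-.282,.13,.046,0,.091),3)])
E
```

```text
t 18.8167 tcp [ 0.5913 -0.0197  0.1763] q [-0.28  -0.712  2.497  0.486  0.542 -0.624] F [-0.58  0.07 -2.77] open 0.0152 40.0410121679306
[ 0.014  0.263 -0.148] [ 0.247 -0.004 -0.001] rows 1.6
-- [ 0.5987 -0.0175  0.2209]
[-0.     0.076  0.035] [0.296 0.    0.   ] rows 1.9
[-0.     0.082  0.016] [0.296 0.    0.   ] rows 1.9
[ 0.     0.083 -0.003] [0.296 0.    0.   ] rows 1.9
-- [ 0.6349 -0.0164  0.231 ]
[-0.587 -0.1    0.022] [-0.    -0.    -0.006] rows 2.1
[-0.587 -0.103  0.022] [-0.    -0.    -0.006] rows 2.1
[-0.586 -0.106  0.022] [-0.    -0.    -0.006] rows 2.1
-- [ 0.598 -0.282  0.221]
```

>>> {"api": "drive_tool", "payload": {
  "series": "0 0.05 -0.03 0.05 0 0; 0.005 0.11 -0.07 0.1 0 0; 0.01 0.18 -0.11 0.16 0 0; 0.014 0.23 -0.14 0.21 0 0; 0.014 0.263 -0.148 0.247 0 0"
}}

```text
t: 19.23
eef_pos: [0.5998, -0.0178, 0.2238]
tcp_rot: [[-0.032, 0.765, 0.644], [0.999, 0.023, 0.022], [0.002, 0.644, -0.765]]
contact_force: [0.7, 0.1, -1.9]
opening: 0.015
grasp_force: 40.0
```

```bash
python3 - <<'E'
from car import *
plan([(*lip(.02,.14,0),3),(*pose(.598,-.282,.13,.046,0,.091),3)])
E
```

```text
t 19.2333 tcp [ 0.5998 -0.0178  0.2238] q [-0.221 -0.569  2.225  0.225  0.815 -0.35 ] F [ 0.69  0.05 -1.87] open 0.015 40.01903057098389
[0.001 0.07  0.038] [ 0.297 -0.001  0.   ] rows 1.9
[0.001 0.077 0.021] [ 0.297 -0.001  0.   ] rows 1.9
[0.001 0.08  0.002] [ 0.297 -0.001  0.   ] rows 1.9
-- [ 0.6349 -0.0164  0.231 ]
[-0.587 -0.1    0.022] [ 0.    -0.    -0.006] rows 2.1
[-0.587 -0.103  0.022] [ 0.    -0.    -0.006] rows 2.1
[-0.586 -0.106  0.022] [ 0.    -0.    -0.006] rows 2.1
-- [ 0.598 -0.282  0.221]
```

>>> {"api": "drive_tool", "payload": {
  "series": "0 0.023 0.013 0.1 0 0; 0 0.046 0.026 0.2 0 0; 0.001 0.07 0.038 0.297 0 0"
}}

```text
t: 19.48
eef_pos: [0.6108, -0.0172, 0.2242]
tcp_rot: [[-0.032, 0.894, 0.446], [0.999, 0.027, 0.016], [0.002, 0.447, -0.895]]
contact_force: [1.2, -0.1, -2.5]
opening: 0.0149
grasp_force: 40.0
```

>>> {"api": "drive_tool", "payload": {
  "series": "0 0.025 0.007 0.1 0 0; 0 0.05 0.014 0.2 0 0; 0.001 0.077 0.021 0.297 0 0"
}}

```text
t: 19.73
eef_pos: [0.6229, -0.0165, 0.2264]
tcp_rot: [[-0.032, 0.973, 0.227], [0.999, 0.031, 0.009], [0.002, 0.228, -0.974]]
contact_force: [0.8, 1.2, -1.4]
opening: 0.0148
grasp_force: 40.0
```

>>> {"api": "drive_tool", "payload": {
  "series": "0 0.03 0 0.11 0 0; 0 0.055 0.001 0.2 0 0; 0 0.07 0.002 0.26 0 0; 0.001 0.08 0.002 0.297 0 0; 0.001 0.08 0.002 0.297 0 0"
}}

```text
t: 20.15
eef_pos: [0.6352, -0.0159, 0.2274]
tcp_rot: [[-0.032, 0.999, -0.003], [0.999, 0.032, 0.003], [0.003, -0.003, -1.0]]
contact_force: [0.9, -0.6, -2.5]
opening: 0.0153
grasp_force: 40.0
```

>>> {"api": "drive_tool", "payload": {
  "series": "-0.08 -0.01 0.003 0 0 0; -0.22 -0.04 0.008 0 0 -0.002; -0.4 -0.07 0.015 0 0 -0.004; -0.587 -0.1 0.022 0 0 -0.006"
}}

```text
t: 20.48
eef_pos: [0.6213, -0.1056, 0.225]
tcp_rot: [[-0.038, 0.999, 0.001], [0.999, 0.038, 0.002], [0.002, 0.001, -1.0]]
contact_force: [0.6, -0.8, -2.2]
opening: 0.0147
grasp_force: 40.0
```

>>> {"api": "drive_tool", "payload": {
  "series": "-0.2 -0.035 0.007 0 0 -0.002; -0.4 -0.07 0.015 0 0 -0.004; -0.587 -0.103 0.022 0 0 -0.006"
}}

```text
t: 20.73
eef_pos: [0.6086, -0.1955, 0.2216]
tcp_rot: [[-0.041, 0.999, 0.001], [0.999, 0.041, 0.001], [0.001, 0.001, -1.0]]
contact_force: [-0.8, 0.8, -3.0]
opening: 0.0151
grasp_force: 40.0
```

>>> {"api": "drive_tool", "payload": {
  "series": "-0.19 -0.035 0.007 0 0 -0.002; -0.36 -0.065 0.015 0 0 -0.004; -0.5 -0.09 0.022 0 0 -0.006; -0.57 -0.103 0.022 0 0 -0.006; -0.586 -0.106 0.022 0 0 -0.006"
}}

```text
t: 21.15
eef_pos: [0.5961, -0.2841, 0.2178]
tcp_rot: [[-0.043, 0.999, -0.001], [0.999, 0.043, 0.002], [0.002, -0.0, -1.0]]
contact_force: [0.4, 0.6, -2.1]
opening: 0.0149
grasp_force: 40.0
```

```bash
python3 - <<'E'
from car import *
plan([(*pose(.598,-.282,.008,.046,0,.091),1),(*pose(.598,-.282,0,.046,0,.091),1)])
E
```

```text
t 21.15 tcp [ 0.5961 -0.2841  0.2178] q [-5.230e-01  2.910e-01  1.288e+00  1.000e-03  1.564e+00 -5.660e-01] F [ 0.39  0.62 -2.1 ] open 0.0149 39.996530413627625
[0.012 0.013 0.792] [-0.001 -0.002 -0.003] rows 2.9
-- [ 0.598 -0.282  0.099]
[ 0.    -0.     0.053] [-0. -0.  0.] rows 0.2
-- [ 0.598 -0.282  0.091]
```

>>> {"api": "drive_tool", "payload": {
  "series": "0.003 0.003 0.12 0 0 0; 0.006 0.006 0.3 0 0 0; 0.009 0.01 0.5 0 0 0; 0.012 0.013 0.66 0 0 0; 0.012 0.013 0.74 0 0 0"
}}

```text
t: 21.57
eef_pos: [0.5974, -0.2769, 0.1028]
tcp_rot: [[-0.047, 0.999, -0.005], [0.999, 0.047, 0.005], [0.005, -0.005, -1.0]]
contact_force: [-0.3, 1.2, -3.1]
opening: 0.0148
grasp_force: 40.0
```

>>> {"api": "drive_tool", "payload": {
  "series": "0 0 0.02 0 0 0; 0 0 0.04 0 0 0; 0 0 0.05 0 0 0; 0 0 0.05 0 0 0; 0 0 0.05 0 0 0"
}}

```text
t: 21.98
eef_pos: [0.6001, -0.2799, 0.1012]
tcp_rot: [[-0.046, 0.999, 0.001], [0.999, 0.046, 0.001], [0.001, 0.001, -1.0]]
contact_force: [0.1, 0.1, -3.0]
opening: 0.0149
grasp_force: 40.0
```

>>> {"api": "drive_tool", "payload": {
  "series": "0 0 0.01 0 0 0; 0 0 0.02 0 0 0; 0 0 0.03 0 0 0; 0 0 0.03 0 0 0; 0 0 0.03 0 0 0"
}}

```text
t: 22.4
eef_pos: [0.5989, -0.2793, 0.0945]
tcp_rot: [[-0.046, 0.999, -0.002], [0.999, 0.046, 0.003], [0.003, -0.001, -1.0]]
contact_force: [0.2, -0.4, -2.4]
opening: 0.015
grasp_force: 40.0
```

>>> {"api": "drive_tool", "payload": {
  "series": "0 0 0.008 0 0 0; 0 0 0.016 0 0 0; 0 0 0.02 0 0 0; 0 0 0.02 0 0 0"
}}

```text
t: 22.73
eef_pos: [0.5989, -0.2792, 0.0914]
tcp_rot: [[-0.046, 0.999, -0.002], [0.999, 0.046, 0.003], [0.003, -0.001, -1.0]]
contact_force: [-0.2, 0.1, -2.8]
opening: 0.0151
grasp_force: 40.0
```

>>> {"api": "drive_tool", "payload": {
  "series": "0 0 0.005 0 0 0; 0 0 0.007 0 0 0; 0 0 0.007 0 0 0; 0 0 0.007 0 0 0"
}}

```text
t: 23.07
eef_pos: [0.5992, -0.2793, 0.091]
tcp_rot: [[-0.046, 0.999, -0.001], [0.999, 0.046, 0.002], [0.002, -0.001, -1.0]]
contact_force: [-0.2, 0.9, 0.5]
opening: 0.0149
grasp_force: 40.0
```

>>> {"api": "drive_tool", "payload": {
  "series": "0 0 0 0 0 0; 0 0 0 0 0 0",
  "squeeze": 8
}}

```text
t: 23.23
eef_pos: [0.5992, -0.2794, 0.0909]
tcp_rot: [[-0.046, 0.999, -0.001], [0.999, 0.046, 0.002], [0.002, -0.001, -1.0]]
contact_force: [-0.3, 0.4, 0.7]
opening: 0.0156
grasp_force: 8.0
```

>>> {"api": "drive_tool", "payload": {
  "series": "0 0 0 0 0 0; 0 0 0 0 0 0; 0 0 0 0 0 0; 0 0 0 0 0 0; 0 0 0 0 0 0",
  "grip": 0.1
}}

```text
t: 23.65
eef_pos: [0.5991, -0.2794, 0.0907]
tcp_rot: [[-0.046, 0.999, -0.001], [0.999, 0.046, 0.002], [0.002, -0.001, -1.0]]
contact_force: [-1.0, 0.1, -0.4]
opening: 0.0444
grasp_force: 0.0
```

>>> {"api": "drive_tool", "payload": {
  "series": "0 0 -0.05 0 0 0; 0 0 -0.15 0 0 0; 0 0 -0.3 0 0 0; 0 0 -0.5 0 0 0; 0 0 -0.7 0 0 0"
}}

```text
t: 24.07
eef_pos: [0.5986, -0.2793, 0.1966]
tcp_rot: [[-0.046, 0.999, -0.002], [0.999, 0.046, 0.003], [0.003, -0.002, -1.0]]
contact_force: [1.0, -0.7, -0.2]
opening: 0.0514
grasp_force: 0.0
```

>>> {"api": "drive_tool", "payload": {
  "series": "0 -0.2 -0.2 0 0 0; 0 -0.4 -0.4 0 0 0; 0 -0.6 -0.5 0 0 0; 0 -0.8 -0.5 0 0 0; 0 -0.9 -0.5 0 0 0"
}}

```text
t: 24.48
eef_pos: [0.4628, -0.2868, 0.274]
tcp_rot: [[-0.046, 0.999, 0.002], [0.999, 0.046, -0.001], [-0.001, 0.002, -1.0]]
contact_force: [-0.0, 0.5, 0.2]
opening: 0.051
grasp_force: 0.0
```

>>> {"api": "drive_tool", "payload": {
  "series": "-0.2 0 0 0 0 0; -0.4 0 0 0 0 0; -0.5 0 0 0 0 0; -0.5 0 0 0 0 0; -0.5 0 0 0 0 0"
}}

```text
t: 24.9
eef_pos: [0.4676, -0.3614, 0.2709]
tcp_rot: [[-0.045, 0.999, -0.001], [0.999, 0.045, 0.003], [0.003, -0.001, -1.0]]
contact_force: [0.2, 0.8, 0.0]
opening: 0.0508
grasp_force: 0.0
```

```bash
python3 - <<'E'
from mv import *
import cv2
q=bot.read_camera("side")["color"];t=bot.read_camera("top")["color"]
cv2.imwrite("pics/side9.png",q);cv2.imwrite("pics/top9.png",t)
o=np.zeros((600,800,3),np.uint8)
o[:,:400]=cv2.resize(q[110:360,160:327],(400,600));o[:300,400:]=cv2.resize(t[110:250,75:262],(400,300));o[300:,400:]=cv2.resize(t[110:250,240:427],(400,300))
cv2.imwrite("pics/m8.png",o);print(bot.observe()["eef_pos"],bot.observe()["t"])
E
```

```text
[ 0.46802536 -0.36028172  0.27094059] 25.0
```

View pics/m8.png

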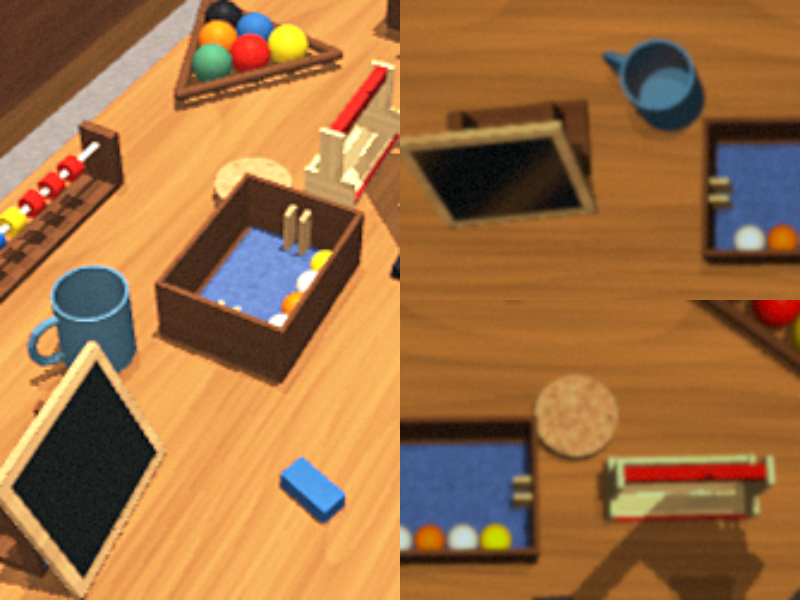

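The slate leans on the rest. All four balls lie in the box along its near wall, at about (238–285, 221) in the top image. The carrier stands upright and empty at about (375,198), and the bystanders are undisturbed. Handing in.

```bash
python3 -c "
from rig import bot
print(bot.sign_off())"
```

```text
the job is handed in; nothing more can be done
None
```

The job is handed in after about 25 s: the slate leans against the felt within about 2 mm of centre and 2° of square, the four balls are in the box, the carrier stands upright and empty close to where it started, and nothing else looks disturbed.

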